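Find the full carton of bolts by lifting

ROBOT

A 6-joint arm with a two-finger parallel gripper is mounted at the origin on a cart in front of the work surface, level with it; the furniture and walls round the work are solid. World frame = base frame: x ahead of the robot, y to its left, z up, the work surface at z = 0. Lengths are in m, angles in rad, forces in N, time in s.
With the tool pointing down it reaches from about 0.3 to 0.75 m from the base axis. Payload 8.5 kg.
Tool frame: the origin (TCP) lies at the very end of the fingers, on their centre line; the grasp point (between the pads) lies 19 mm behind it; z points along the fingers, y is the direction in which the jaws open and shut (so a half turn about z gives the same grasp; the last joint's range is limited). The gripper opens to 85 mm and grips with 20 to 120 N. Pads are 22 mm wide; open, the fingers measure 114 mm over their backs; the gripper's body (76 mm by 85 mm) begins 54 mm behind the grasp point. The pads swing forward as they close: fully open they stand 13 mm farther back than shut.
Start: joints at [0.513, 0.381, 1.297, -0, 1.464, -0.215], TCP at [0.411, 0.366, 0.231] pointing down, gripper open.
Joint ranges: [-3.11, 3.11], [-0.89, 2.33], [0.22, 2.48], [-1.42, 4.56], [0.17, 2.85], [-2.88, 2.88]. Speed limits (rad/s): [2.39, 2.39, 3.14, 3.14, 3.14, 3.14].

INTERFACE

Orientations are given as a unit quaternion [w, x, y, z].
In Python, from station import manip gives the robot as it stands.
- The arm moves only by the shell command python3 -m creep 'ROWS' [FORCE]. ROWS is JSON, a list that holds one entry, the list of rows, each a list of 7 numbers: the shift along the tool's x, y, z normalised to -1 to 1, where 1 is 0.2 m, then the turn, a rotation vector about the tool's x, y, z normalised to -1 to 1, where 1 is pi/2 rad, then the gripper command: -1 is fully open, 1 is shut, values between are in proportion. A call has 1 to 8 rows; each row shifts and turns the commanded pose from where the row before left it, along the tool's axes as they then stand; what a row does not reach is not made up. A row lasts 1/8 s, in which the tool goes at most 62.5 mm and 10.7 degrees, less where a joint would pass 70% of its speed; a pose out of reach is approached as far as the arm can. A call with a number of a shift or a turn outside -1 to 1 is refused whole. A call with a gripper value outside its range is refused whole. The fingers move at their own pace and stop on an object; FORCE is the grip in N (left out, the last holds). Time passes only in rows, so rows that do not move let the fingers close. It gives the time, the measured TCP pose, the force and the opening at its end, in the units of the state.
- manip.get_state(): the state, without advancing time (a new reading comes with each control period).
- manip.grab_frame(name): name is "side" or "top" or "wrist"; returns (picture, depth): 420x560x3 uint8, blue, green, red; 420x560 float32, m along the optical axis (not along the pixel's ray), 0 where there is no reading.
- manip.camera_model(name): a dict with "mtx" (3x3 intrinsics, pixels), "view" (4x4, takes a point from world to camera coordinates); the wrist camera has in their place "tool_from_camera" (4x4, takes a point from camera to tool coordinates, whose origin is the TCP and whose axes are the flange's). Camera axes: x right, y up, looking along -z (the intrinsics and any distortion apply to the point x, -y, -z); pixel columns grow to the right and rows downward; lengths in m; the calibration is good to about 2 mm. A picture is of the moment at which its call begins: read the wrist's pose just before it. camera_model takes no time and is no camera call.
- manip.finish_job(): hands the job in, once; it reports no verdict.
The state is a dict: "time": time; "joint_positions": joint angles; "joint_velocities": joint speeds; "effort": joint torques, N m; "tcp_pos": TCP position; "orientation": TCP orientation; "ft_force": force on the tool from outside, world axes, zero at the start; "moment": the same for the moment, N m; "opening": finger opening in m.
Only numpy, scipy, OpenCV 4.12 (cv2) and the standard library are available. Lean on these libraries where they do the work, as an engineer would, in place of code of your own. Each camera call takes 0.05 s, during which the arm holds its last target.

TASK

Of the two identical closed cardboard cartons on the bench, one is full of bolts and the other nearly empty. Lift each one a few centimetres clear of the bench to find the heavier before you decide, then set the heavier one down flat inside the aluminium tray and leave the lighter one standing where it was. Keep both cartons upright and do not push the drill case about.

Things in the scene. Friction and masses are not known exactly. Their poses are not given: they have to be found in the camera images.
- carton_a: closed plain brown cardboard fastener carton, 95 long (its x) x 60 wide (its y) x 50 high (z) mm, rigid, sealed with a strip of tape along the top; origin at the centre of its underside, z up. It stands flat on the bench. It looks exactly like the other carton; one of the two is full of bolts (0.5 to 0.7 kg), the other nearly empty (0.13 to 0.19 kg), and either may stand at either place
- carton_b: closed plain brown cardboard fastener carton, 95 long (its x) x 60 wide (its y) x 50 high (z) mm, rigid, sealed with a strip of tape along the top; origin at the centre of its underside, z up. It stands flat on the bench. It looks exactly like the other carton; one of the two is full of bolts (0.5 to 0.7 kg), the other nearly empty (0.13 to 0.19 kg), and either may stand at either place
- tray: shallow open rectangular aluminium tray fixed to the bench, empty, 200 (its x) x 160 (its y) mm outside, 20 mm high, walls 4 mm thick, inner floor 4 mm above the bench; origin at the centre of its underside, on the bench top, z up
- drill_case: bystander: flat orange closed drill index case, 96 (x) x 135 (y) x 33 mm high, lying loose on the bench further back; origin at the centre of its underside
Things that resemble listed ones, but are neither listed nor needed, are in the scene too. What is shaped like the carton_b but blue is not meant.

How it is judged:
By the outcome, as a careful person would: the job done as asked, in the order asked, and still so for the second after the job is handed in, with the robot touching nothing.
It also fails if it takes over 64 s, if anything falls off the work surface, if the arm or the gripper's body presses on something with over 40 N, if the wrist force passes 120 N, or if a joint passes its speed limit or range.

## Working session

There is one attempt and no reset: what is moved stays moved. The work goes in short steps, Python scripts to look and compute and a shell command to move; the robot and the scene stay as the last step left them, time stands still between calls to the robot, and variables do not carry over. Pictures are saved under pics/ and viewed, and the job is handed in when it is done.

```bash
mkdir -p pics; ls
python3 - <<'E'
from station import manip
import cv2,numpy as np
s=manip.get_state();print(s)
for n in("top","side"):
    p,d=manip.grab_frame(n);cv2.imwrite(f"pics/{n}0.png",p);np.save(f"pics/{n}0.npy",d)
    print(n,manip.camera_model(n))
print(manip.camera_model("wrist"))
E
```

```text
pics
{'time': 0.0, 'joint_positions': array([ 5.12696642e-01,  3.81213376e-01,  1.29825811e+00,  7.52811334e-06,
        1.46358042e+00, -2.15285829e-01]), 'joint_velocities': array([ 0.00073233, -0.001878  ,  0.00096992, -0.00049752,  0.00016833,
       -0.00147948]), 'effort': array([-8.27136300e-04, -4.48468816e+01, -2.31275386e+01, -2.38967486e-04,
        4.88229009e-03, -7.07368508e-05]), 'tcp_pos': array([0.41032551, 0.3658129 , 0.23070334]), 'orientation': array([-4.36799807e-04,  4.09044961e-01,  9.12513938e-01, -5.84442149e-04]), 'ft_force': array([0.04682767, 0.82384613, 0.28528275]), 'moment': array([-0.00779921,  0.0214774 , -0.01940559]), 'opening': 0.08551208082791424}
top {'mtx': array([[406.15461566,   0.        , 281.76024619],
       [  0.        , 406.15461566, 213.12526887],
       [  0.        ,   0.        ,   1.        ]]), 'view': array([[-7.47884051e-06, -9.99993476e-01,  3.61218704e-03,
        -1.06793291e-01],
       [ 9.89198579e-01,  5.22082210e-04,  1.46580688e-01,
        -5.53962012e-01],
       [-1.46581618e-01,  3.57426654e-03,  9.89192122e-01,
   
[... 452 characters left out ...]
3],
       [-1.29843066e-04, -9.19631957e-01,  3.92781169e-01,
        -1.49133069e+00],
       [ 0.00000000e+00,  0.00000000e+00,  0.00000000e+00,
         1.00000000e+00]])}
{'mtx': array([[347.99189814,   0.        , 278.94385612],
       [  0.        , 347.99189814, 203.9868549 ],
       [  0.        ,   0.        ,   1.        ]]), 'tool_from_camera': array([[ 9.71986864e-04,  9.48987670e-01,  3.15311683e-01,
         8.12736389e-02],
       [ 9.99999277e-01, -1.14573281e-03,  3.65670391e-04,
         8.20562030e-04],
       [ 7.08279631e-04,  3.15311099e-01, -9.48988097e-01,
        -1.41161085e-01],
       [ 0.00000000e+00,  0.00000000e+00,  0.00000000e+00,
         1.00000000e+00]])}
```

View pics/top0.png

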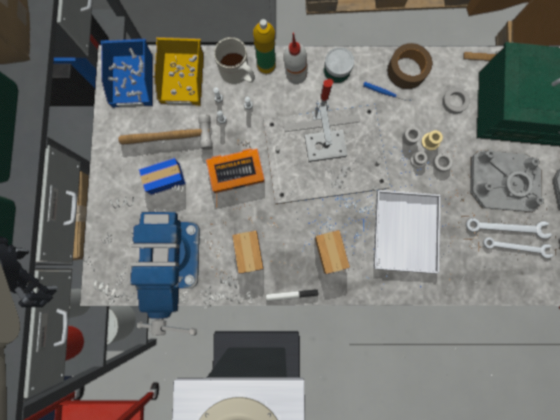

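View pics/side0.png

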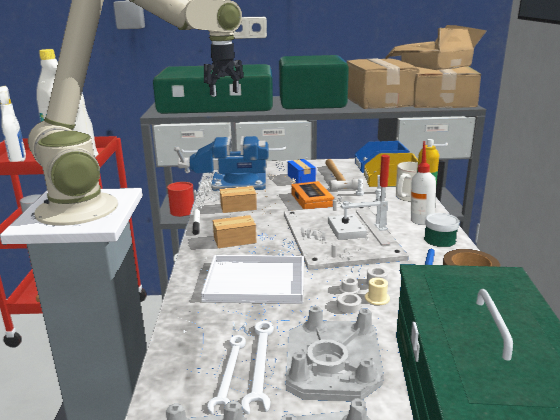

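The top view shows the brown cartons at about (247,252) and (332,252), the tray at (407,232) and the orange drill case at (236,170). The blue decoy is at (160,176). Next I measure them.

```bash
cat > h.py <<'E'
import numpy as np,cv2
from station import manip
def cam(n,s=None):
    m=manip.camera_model(n);K=m["mtx"]
    if "view" in m: T=np.linalg.inv(m["view"])
    else:
        from scipy.spatial.transform import Rotation as R
        q=s["orientation"];W=np.eye(4);W[:3,:3]=R.from_quat([q[1],q[2],q[3],q[0]]).as_matrix();W[:3,3]=s["tcp_pos"]
        T=W@m["tool_from_camera"]
    return K,T
def rays(K,T,uv):
    uv=np.atleast_2d(uv).astype(float)
    d=np.c_[(uv[:,0]-K[0,2])/K[0,0],-(uv[:,1]-K[1,2])/K[1,1],-np.ones(len(uv))]
    return T[:3,3],d@T[:3,:3].T
def onplane(K,T,uv,z):
    o,d=rays(K,T,uv);return o+d*((z-o[2])/d[:,2])[:,None]
def bydepth(K,T,uv,dep):
    o,d=rays(K,T,uv);return o+d*np.asarray(dep)[:,None]
def tri(c1,uv1,c2,uv2):
    o1,d1=rays(*c1,uv1);o2,d2=rays(*c2,uv2);d1=d1[0];d2=d2[0]
    t=np.linalg.lstsq(np.c_[d1,-d2],o2-o1,rcond=None)[0];a=o1+t[0]*d1;b=o2+t[1]*d2
    return (a+b)/2,np.linalg.norm(a-b)
def fill(n):
    pass
E
python3 - <<'E'
from h import *
for n in("top","side"):
    im=cv2.imread(f"pics/{n}0.png");D=np.load(f"pics/{n}0.npy");K,T=cam(n)
    hsv=cv2.cvtColor(im,cv2.COLOR_BGR2HSV)
    print(n,"nodepth",(D==0).mean())
    boxes={"top":[("L",225,225,270,280),("R",308,225,355,280),("case",200,145,270,195),("tray",370,185,445,280)],"side":[("L",215,182,262,213),("R",208,212,262,248),("tray",198,250,308,305),("case",285,178,335,212)]}[n]
    for b,x0,y0,x1,y1 in boxes:
        v,u=np.mgrid[y0:y1,x0:x1];u=u.ravel();v=v.ravel();dep=D[v,u];h=hsv[v,u]
        m=dep>0
        if b!="tray": m&=(h[:,0]>3)&(h[:,0]<24)&(h[:,1]>90)
        P=bydepth(K,T,np.c_[u,v][m],dep[m]);ok=P[:,2]>0.008
        P=P[ok]
        z=P[:,2];print(b,len(P),"z pct",np.percentile(z,[2,25,50,75,90,98]).round(4))
        if b!="tray":
            top=P[z>np.percentile(z,90)-0.006] if n=="side" else P[z>np.median(z)-0.006]
            r=cv2.minAreaRect(top[:,:2].astype(np.float32));print("  top rect",r,cv2.boxPoints(r).round(4).tolist(),"mean",top.mean(0).round(4))
        else:
            rim=P[(z>0.012)&(z<.03)];r=cv2.minAreaRect(rim[:,:2].astype(np.float32));print("  rim",r,len(rim))
        uv=np.c_[u,v][m][ok]
    c=[(x,im[y0:y1,x0:x1]) for x,x0,y0,x1,y1 in boxes]
im=cv2.imread("pics/top0.png");cv2.imwrite("pics/topz.png",cv2.resize(im[185:305,215:450],None,fx=3.4,fy=3.4,interpolation=cv2.INTER_CUBIC))
im=cv2.imread("pics/side0.png");cv2.imwrite("pics/sidez.png",cv2.resize(im[150:310,190:350],None,fx=3.7,fy=3.7,interpolation=cv2.INTER_CUBIC))
E
```

```text
top nodepth 0.0040943877551020405
L 954 z pct [0.0458 0.0491 0.0504 0.0516 0.0526 0.0538]
  top rect ((0.45870524644851685, -0.022250130772590637), (0.09436290711164474, 0.05946236103773117), 10.410909652709961) [[0.40689998865127563, -0.001500000013038516], [0.41769999265670776, -0.05999999865889549], [0.5105000138282776, -0.0430000014603138], [0.49970000982284546, 0.01549999974668026]] mean [ 0.4581 -0.0225  0.0504]
R 974 z pct [0.0418 0.0494 0.0506 0.0518 0.0528 0.0541]
  top rect ((0.4584473967552185, -0.2289925515651703), (0.09370936453342438, 0.06041182950139046), 14.321890830993652) [[0.40560001134872437, -0.21130000054836273], [0.4205000102519989, -0.26989999413490295], [0.5113000273704529, -0.2467000037431717], [0.49639999866485596, -0.18809999525547028]] mean [ 0.4581 -0.2285  0.0506]
case 1380 z pct [0.0193 0.0304 0.0319 0.0333 0.0344 0.0361]
  top rect ((0.6688534021377563, 0.013888485729694366), (0.09074509143829346, 0.1355215162038803), 14.43162727355957) [[0.6079999804496765, 0.0681999996304512], [0.6417999863624573, -0.06300000101327896], [0.7297000288963318, -0.04039
[... 916 characters left out ...]
1, -0.27309998869895935], [0.5142999887466431, -0.24860000610351562], [0.4970000088214874, -0.1843000054359436]] mean [ 0.4606 -0.2349  0.0515]
tray 1515 z pct [0.0082 0.0121 0.0162 0.02   0.0215 0.0227]
  rim ((0.5196887850761414, -0.4065626859664917), (0.2016076147556305, 0.2079543173313141), 85.53821563720703) 1148
case 725 z pct [0.0089 0.0218 0.0331 0.0347 0.0358 0.0369]
  top rect ((0.6690720319747925, 0.013919174671173096), (0.08886726945638657, 0.14730298519134521), 12.535367012023926) [[0.6097000241279602, 0.07620000094175339], [0.641700029373169, -0.06759999692440033], [0.7283999919891357, -0.04830000177025795], [0.6965000033378601, 0.09549999982118607]] mean [0.6722 0.0039 0.0343]
```

```bash
ls pics
```

```text
side0.npy
side0.png
sidez.png
top0.npy
top0.png
topz.png
```

View pics/topz.png

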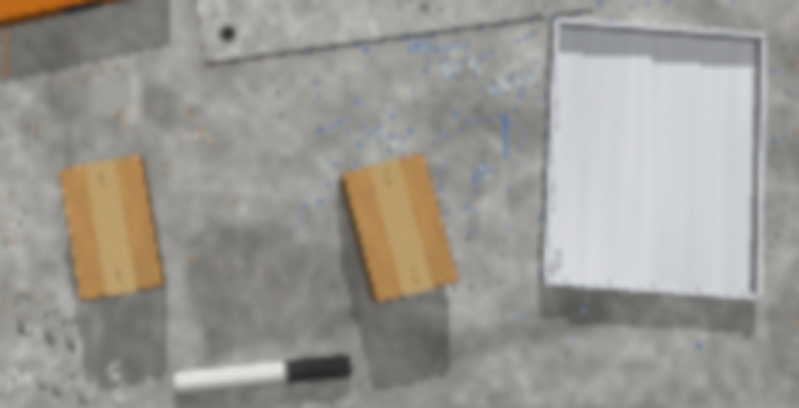

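View pics/sidez.png

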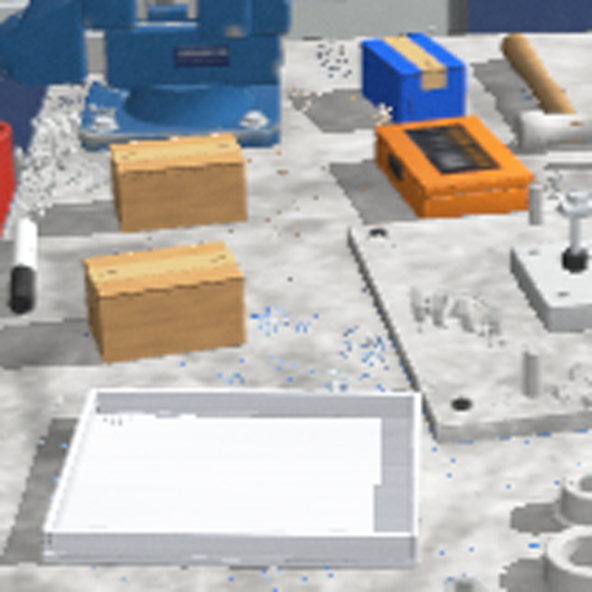

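Both views put the carton tops at z ≈ 0.051. Now I triangulate the corners and get the tray's pose.

Run:
```python
from h import *
ct=cam("top");cs=cam("side")
tz=lambda p:(np.array(p)+.5)/3.4+[215,185]-.5
sz=lambda p:(np.array(p)+.5)/3.7+[190,150]-.5
# corners top faces: far-left.. matched  (x+ , y-)...
pairs={"L x+y+":((60,172),(228,133)),"L x+y-":((140,154),(245,164)),"L x-y-":((163,285),(116,174)),
"R x+y-":((424,153),(244,272)),"R x-y-":((457,281),(95,296)),"R x+y+":((344,177),(225,243)),
"T x+y+":((557,17),(420,393)),"T x-y+":((545,285),(95,392)),"T x+y-":((765,33),(418,536)),"T x-y-":((760,297),(45,535))}
for k,(a,b) in pairs.items():
    p,e=tri(ct,tz(a),cs,sz(b));print(k,p.round(4),round(e,4))
q=onplane(*ct,np.array([tz(a) for a in[(557,17),(765,33),(760,297),(545,285)]]),.02);print(q.round(4),q.mean(0))
e=(q[0]+q[1]-q[2]-q[3])/2;print(np.hypot(*e[:2]),np.degrees(np.arctan2(e[1],e[0])))
for n,uvs in(("side",[sz(a) for a in[(420,393),(418,536),(45,535),(95,392)]]),):
    q=onplane(*cs,np.array(uvs),.02);print(q.round(4),q.mean(0))
    e=(q[0]+q[1]-q[2]-q[3])/2;print(np.hypot(*e[:2]),np.degrees(np.arctan2(e[1],e[0])))
```

```text
L x+y+ [0.498  0.0139 0.053 ] 0.0006
L x+y- [ 0.5115 -0.0431  0.0496] 0.0009
L x-y- [ 0.4176 -0.0604  0.0511] 0.0002
R x+y- [ 0.5126 -0.2469  0.0553] 0.0027
R x-y- [ 0.4201 -0.2691  0.0515] 0.0006
R x+y+ [ 0.4974 -0.1896  0.0505] 0.0059
T x+y+ [ 0.6186 -0.354   0.022 ] 0.0019
T x-y+ [ 0.4207 -0.3385  0.0199] 0.0056
T x+y- [ 0.6065 -0.5102  0.0217] 0.0018
T x-y- [ 0.4096 -0.4962  0.0193] 0.0009
[[ 0.6181 -0.3545  0.02  ]
 [ 0.6059 -0.5108  0.02  ]
 [ 0.4092 -0.4959  0.02  ]
 [ 0.4179 -0.3388  0.02  ]] [ 0.5127652  -0.42501278  0.02      ]
0.19900128258755476 -4.420644996271964
[[ 0.6198 -0.3499  0.02  ]
 [ 0.6075 -0.5072  0.02  ]
 [ 0.4103 -0.4973  0.02  ]
 [ 0.4236 -0.3384  0.02  ]] [ 0.51528559 -0.42321649  0.02      ]
0.19704326881017448 -3.116301749021385
```

```bash
cat > go.py <<'E'
# usage: go.py x y z toolx_yaw_deg : remaining shift/turn in tool units from the measured pose
import sys
from h import *
from scipy.spatial.transform import Rotation as R
s=manip.get_state();q=s["orientation"];M=R.from_quat([q[1],q[2],q[3],q[0]])
x,y,z,yaw=map(float,sys.argv[1:5]);a=np.radians(yaw)
G=R.from_matrix(np.array([[np.cos(a),np.sin(a),0],[np.sin(a),-np.cos(a),0],[0,0,-1]]))
d=np.array([x,y,z])-s["tcp_pos"]
print("t",s["time"],"tcp",s["tcp_pos"].round(4),"open",round(s["opening"],4),"f",s["ft_force"].round(2))
print("turn units",((M.inv()*G).as_rotvec()/(np.pi/2)).round(4))
print("shift units in present axes",(M.inv().apply(d)/.2).round(4)," in goal axes",(G.inv().apply(d)/.2).round(4))
E
python3 go.py 0.459 -0.0222 0.23 190.5
python3 - <<'E'
from h import *
D=np.load("pics/top0.npy");v,u=np.mgrid[195:335:1,100:235];u=u.ravel();v=v.ravel();m=D[v,u]>0
P=bydepth(*cam("top"),np.c_[u,v][m],D[v,u][m]);P=P[P[:,2]>.03]
print(P.max(0),P.min(0))
E
```

```text
t 0.1 tcp [0.4103 0.3658 0.2308] open 0.0856 f [ 0.6  -0.3  -0.58]
turn units [-6.000e-04 -6.000e-04 -6.532e-01]
shift units in present axes [-1.6102 -1.1093  0.0049]  in goal axes [ 0.1143 -1.952   0.0039]
[0.54618292 0.24232425 0.1536001 ] [0.26809926 0.00933938 0.0301447 ]
```

```bash
python3 -m creep '[[[0,0,0,0,0,-0.0935,-1],[0,0,0,0,0,-0.0935,-1],[0,0,0,0,0,-0.0935,-1],[0,0,0,0,0,-0.0935,-1],[0,0,0,0,0,-0.0935,-1],[0,0,0,0,0,-0.0935,-1],[0,0,0,0,0,-0.0922,-1],[0,0,0,0,0,0,-1]]]' 40; python3 go.py 0.459 -0.0222 0.23 190.5
```

```text
time: 1.1
tcp_pos: [0.4105, 0.3659, 0.231]
orientation: [-0.0, -0.091, 0.996, -0.0]
ft_force: [-0.0, -0.0, -0.3]
opening: 0.0854
t 1.1 tcp [0.4105 0.3659 0.231 ] open 0.0854 f [-0.04 -0.01 -0.33]
turn units [-0.0002 -0.0004 -0.0008]
shift units in present axes [ 0.1126 -1.9524  0.0058]  in goal axes [ 0.115  -1.9522  0.0052]
```

```bash
python3 -m creep '[[[0.016,-0.279,0,0,0,0,-1],[0.016,-0.279,0,0,0,0,-1],[0.016,-0.279,0,0,0,0,-1],[0.016,-0.279,0,0,0,0,-1],[0.016,-0.279,0,0,0,0,-1],[0.016,-0.279,0,0,0,0,-1],[0.016,-0.279,0,0,0,0,-1],[0,0,0,0,0,0,-1]]]'; python3 go.py 0.459 -0.0222 0.15 190.5
python3 - <<'E'
from h import *
s=manip.get_state();p,d=manip.grab_frame("wrist");cv2.imwrite("pics/w1.png",p);np.save("pics/w1.npy",d)
K,T=cam("wrist",s)
hsv=cv2.cvtColor(p,cv2.COLOR_BGR2HSV);v,u=np.nonzero((hsv[...,0]>3)&(hsv[...,0]<24)&(hsv[...,1]>90)&(d>0))
P=bydepth(K,T,np.c_[u,v],d[v,u]);P=P[(abs(P[:,2]-.05)<.006)&(abs(P[:,0]-.459)<.09)&(abs(P[:,1]+.02)<.09)]
print(len(P),cv2.minAreaRect(P[:,:2].astype(np.float32)),np.median(P[:,2]))
E
```

```text
time: 2.1
tcp_pos: [0.46, -0.0253, 0.231]
orientation: [-0.0, -0.087, 0.996, -0.0]
ft_force: [-0.6, 0.8, 0.3]
opening: 0.0851
t 2.1 tcp [ 0.46   -0.0253  0.231 ] open 0.0851 f [-0.65  0.83  0.33]
turn units [-0.0002 -0.0003 -0.0054]
shift units in present axes [0.0022 0.0161 0.4052]  in goal axes [0.0022 0.0161 0.4052]
3939 ((0.4597650170326233, -0.02028568834066391), (0.09508085250854492, 0.05944176763296127), 10.536980628967285) 0.04836100274865468
```

View pics/w1.png

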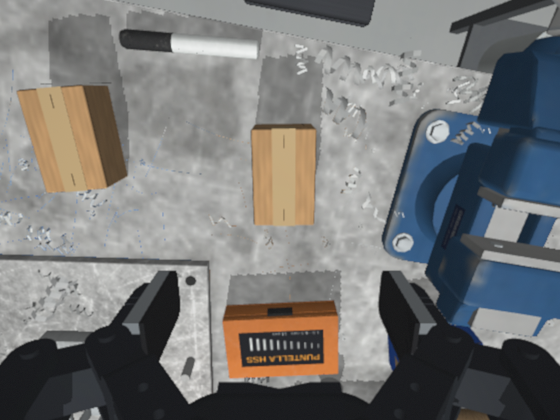

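The wrist view shows the carton centred at (284,176), with clear space on both sides for the fingers. Its depth gives (0.4597,-0.0205), which agrees with the top view.

```bash
python3 -m creep '[[[0.002,0.02,0.2,0,0,-0.005,-1],[0,0,0.2,0,0,0,-1],[0,0,0.2,0,0,0,-1],[0,0,0.2,0,0,0,-1],[0,0,0.1,0,0,0,-1],[0,0,0,0,0,0,-1]]]'; python3 go.py 0.4595 -0.021 0.014 190.5
```

```text
time: 2.9
tcp_pos: [0.4579, -0.017, 0.0505]
orientation: [-0.001, -0.095, 0.995, 0.001]
ft_force: [-0.1, -0.1, 0.1]
opening: 0.0856
t 2.9 tcp [ 0.4579 -0.017   0.0505] open 0.0856 f [-0.1  -0.12  0.12]
turn units [ 0.001  -0.0017  0.005 ]
shift units in present axes [-0.0048 -0.0213  0.1824]  in goal axes [-0.0045 -0.021   0.1824]
```

```bash
python3 -m creep '[[[-0.004,-0.02,0,0,0,0.004,-1],[0,0,0.09,0,0,0,-1],[0,0,0.09,0,0,0,-1],[0,0,0,0,0,0,-1],[0,0,0,0,0,0,-1]]]'; python3 go.py 0.4595 -0.021 0.014 190.5
```

```text
time: 3.52
tcp_pos: [0.4608, -0.0222, 0.0164]
orientation: [0.001, -0.092, 0.996, -0.0]
ft_force: [-0.4, 0.3, 0.4]
opening: 0.0854
t 3.525 tcp [ 0.4608 -0.0222  0.0164] open 0.0854 f [-0.39  0.31  0.42]
turn units [-0.0005  0.001   0.0009]
shift units in present axes [0.0051 0.0072 0.0118]  in goal axes [0.0051 0.0072 0.0118]
```

```bash
python3 -m creep '[[[0,0,0,0,0,0,1],[0,0,0,0,0,0,1],[0,0,0,0,0,0,1],[0,0,0,0,0,0,1],[0,0,0,0,0,0,1],[0,0,0,0,0,0,1],[0,0,0,0,0,0,1],[0,0,0,0,0,0,1]]]' 45; python3 go.py 0.4595 -0.021 0.014 190.5
```

```text
time: 4.53
tcp_pos: [0.4604, -0.022, 0.0162]
orientation: [0.001, -0.092, 0.996, -0.0]
ft_force: [-1.8, 2.1, 8.0]
opening: 0.0593
t 4.525 tcp [ 0.4604 -0.022   0.0162] open 0.0593 f [-1.78  2.14  7.97]
turn units [-0.0002  0.0007  0.0009]
shift units in present axes [0.0034 0.0058 0.0109]  in goal axes [0.0034 0.0058 0.0109]
```

```bash
python3 -m creep '[[[0,0,-0.05,0,0,0,1],[0,0,-0.1,0,0,0,1],[0,0,-0.1,0,0,0,1],[0,0,-0.05,0,0,0,1],[0,0,0,0,0,0,1],[0,0,0,0,0,0,1],[0,0,0,0,0,0,1],[0,0,0,0,0,0,1]]]'
python3 - <<'E'
from h import *
s=manip.get_state();print(s["ft_force"],s["moment"],s["opening"],s["tcp_pos"])
p,d=manip.grab_frame("side");cv2.imwrite("pics/s2.png",p)
s=manip.get_state();print(s["ft_force"],s["moment"])
E
```

```text
time: 5.52
tcp_pos: [0.46, -0.0221, 0.075]
orientation: [-0.0, -0.092, 0.996, 0.0]
ft_force: [0.7, -0.3, -7.2]
opening: 0.0595
[ 0.72661031 -0.28741797 -7.21715522] [ 0.00906952  0.00081323 -0.02327433] 0.059544282874169664 [ 0.45997909 -0.02209458  0.07495054]
[ 0.84595212 -1.49744622 -7.26095831] [0.04863312 0.00135948 0.05304171]
```

View pics/s2.png

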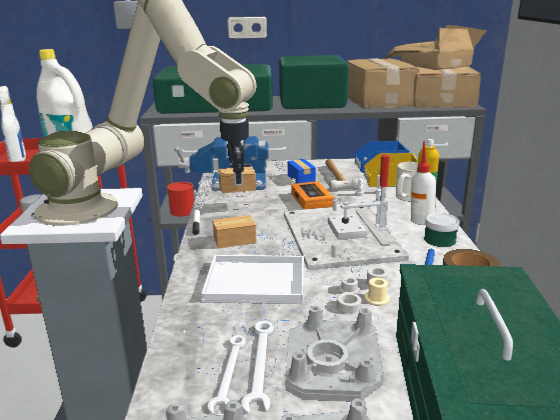

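Carton held level and clear, force −7.2 N (full). I'll set it back and lift the other before deciding.

```bash
python3 -m creep '[[[0,0,0.1,0,0,0,1],[0,0,0.1,0,0,0,1],[0,0,0.07,0,0,0,1],[0,0,0.025,0,0,0,1],[0,0,0,0,0,0,1],[0,0,0,0,0,0,1]]]'; python3 -m creep '[[[0,0,0,0,0,0,-1],[0,0,0,0,0,0,-1],[0,0,0,0,0,0,-1],[0,0,0,0,0,0,-1],[0,0,0,0,0,0,-1],[0,0,0,0,0,0,-1]]]'; python3 -m creep '[[[0,0,-0.1,0,0,0,-1],[0,0,-0.2,0,0,0,-1],[0,0,-0.2,0,0,0,-1],[0,0,-0.2,0,0,0,-1],[0,0,0,0,0,0,-1],[0,0,0,0,0,0,-1]]]';python3 go.py 0.459 -0.2288 0.15 194.7
```

```text
time: 6.32
tcp_pos: [0.4604, -0.0222, 0.0166]
orientation: [0.0, -0.092, 0.996, -0.0]
ft_force: [0.2, -0.1, -6.1]
opening: 0.059
time: 7.08
tcp_pos: [0.4601, -0.0221, 0.0163]
orientation: [-0.0, -0.092, 0.996, 0.0]
ft_force: [0.6, -0.6, 0.6]
opening: 0.0855
time: 7.82
tcp_pos: [0.4597, -0.022, 0.1556]
orientation: [-0.001, -0.092, 0.996, 0.0]
ft_force: [0.3, 0.9, 0.1]
opening: 0.0855
t 7.825 tcp [ 0.4597 -0.022   0.1556] open 0.0855 f [0.32 0.91 0.11]
turn units [ 0.0004 -0.0007 -0.0457]
shift units in present axes [ 0.1933 -1.0159  0.0278]  in goal axes [ 0.2657 -0.9994  0.0281]
```

```bash
python3 -m creep '[[[0,0,0,0,0,-0.0457,-1],[0.053,-0.2,0,0,0,0,-1],[0.053,-0.2,0,0,0,0,-1],[0.053,-0.2,0,0,0,0,-1],[0.053,-0.2,0,0,0,0,-1],[0.053,-0.2,0,0,0,0,-1],[0,0,0,0,0,0,-1],[0,0,0,0,0,0,-1]]]';python3 - <<'E'
from h import *
s=manip.get_state();p,d=manip.grab_frame("wrist");cv2.imwrite("pics/w2.png",p)
K,T=cam("wrist",s)
hsv=cv2.cvtColor(p,cv2.COLOR_BGR2HSV);v,u=np.nonzero((hsv[...,0]>3)&(hsv[...,0]<24)&(hsv[...,1]>90)&(d>0))
P=bydepth(K,T,np.c_[u,v],d[v,u]);Z=(abs(P[:,2]-.05)<.006)
for c in(-.229,-.021):
    Q=P[Z&(abs(P[:,0]-.459)<.08)&(abs(P[:,1]-c)<.08)]
    if len(Q)>50: print(c,len(Q),cv2.minAreaRect(Q[:,:2].astype(np.float32)),np.median(Q[:,2]))
E
python3 go.py 0.4595 -0.2285 0.016 194.7
```

```text
time: 8.82
tcp_pos: [0.4592, -0.2282, 0.1552]
orientation: [-0.001, -0.128, 0.992, 0.001]
ft_force: [-0.0, 0.5, 0.4]
opening: 0.0854
-0.229 6364 ((0.4598327577114105, -0.22758856415748596), (0.09456470608711243, 0.05975404754281044), 14.57931900024414) 0.048400243855016525
-0.021 4619 ((0.4600304961204529, -0.02226009964942932), (0.0960700511932373, 0.06186766177415848), 11.109041213989258) 0.04813201451693616
t 8.875 tcp [ 0.4593 -0.2279  0.1555] open 0.0855 f [-0.33  0.26  0.35]
turn units [ 0.0011 -0.0007  0.0004]
shift units in present axes [-0.0009 -0.0041  0.6977]  in goal axes [-1.000e-04 -2.900e-03  6.977e-01]
```

View pics/w2.png

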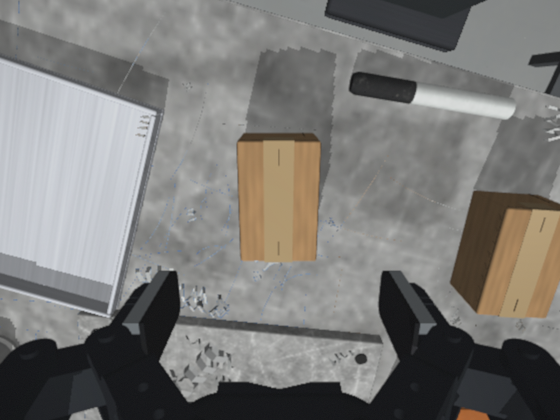

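The second carton is centred at (279,198), and the first is back where it was. Now I descend and close.

```bash
python3 -m creep '[[[0,0,0.2,0,0,0,-1],[0,0,0.2,0,0,0,-1],[0,0,0.2,0,0,0,-1],[0,0,0.095,0,0,0,-1],[0,0,0,0,0,0,-1],[0,0,0,0,0,0,-1],[0,0,0,0,0,0,-1]]]';python3 -m creep '[[[0,0,0,0,0,0,1],[0,0,0,0,0,0,1],[0,0,0,0,0,0,1],[0,0,0,0,0,0,1],[0,0,0,0,0,0,1],[0,0,0,0,0,0,1],[0,0,0,0,0,0,1],[0,0,0,0,0,0,1]]]' 45; python3 -m creep '[[[0,0,-0.05,0,0,0,1],[0,0,-0.1,0,0,0,1],[0,0,-0.1,0,0,0,1],[0,0,-0.05,0,0,0,1],[0,0,0,0,0,0,1],[0,0,0,0,0,0,1],[0,0,0,0,0,0,1],[0,0,0,0,0,0,1]]]'
python3 - <<'E'
from h import *
p,d=manip.grab_frame("side");cv2.imwrite("pics/s3.png",p)
s=manip.get_state();print(s["ft_force"],s["moment"])
E
```

```text
time: 9.75
tcp_pos: [0.4601, -0.229, 0.0183]
orientation: [0.001, -0.128, 0.992, -0.001]
ft_force: [-0.2, 0.3, -0.8]
opening: 0.0855
time: 10.75
tcp_pos: [0.4598, -0.2292, 0.018]
orientation: [0.0, -0.128, 0.992, -0.0]
ft_force: [-0.7, 1.3, 6.5]
opening: 0.0593
time: 11.75
tcp_pos: [0.4595, -0.2289, 0.0769]
orientation: [-0.0, -0.128, 0.992, 0.0]
ft_force: [-0.0, -0.0, -2.5]
opening: 0.0593
[ 0.23679166 -0.70508925 -1.98652487] [-0.00660438  0.01285718 -0.01568161]
```

View pics/s3.png

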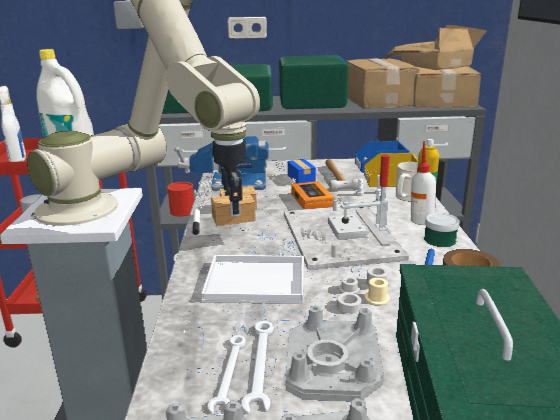

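The second carton reads about −2.2 N (≈0.2 kg), so it is the light one and the first is the heavier. I set this one back in place and return to the first.

```bash
python3 -m creep '[[[0,0,0.1,0,0,0,1],[0,0,0.1,0,0,0,1],[0,0,0.07,0,0,0,1],[0,0,0.025,0,0,0,1],[0,0,0,0,0,0,1],[0,0,0,0,0,0,1]]]'; python3 -m creep '[[[0,0,0,0,0,0,-1],[0,0,0,0,0,0,-1],[0,0,0,0,0,0,-1],[0,0,0,0,0,0,-1],[0,0,0,0,0,0,-1],[0,0,0,0,0,0,-1]]]'; python3 -m creep '[[[0,0,-0.1,0,0,0,-1],[0,0,-0.2,0,0,0,-1],[0,0,-0.2,0,0,0,-1],[0,0,-0.2,0,0,0,-1],[0,0,0,0,0,0,-1],[0,0,0,0,0,0,-1]]]';python3 go.py 0.46 -0.0222 0.15 190.6
python3 - <<'E'
from h import *
s=manip.get_state();p,d=manip.grab_frame("wrist");cv2.imwrite("pics/w3.png",p)
K,T=cam("wrist",s)
hsv=cv2.cvtColor(p,cv2.COLOR_BGR2HSV);v,u=np.nonzero((hsv[...,0]>3)&(hsv[...,0]<24)&(hsv[...,1]>90)&(d>0))
P=bydepth(K,T,np.c_[u,v],d[v,u]);Z=(abs(P[:,2]-.05)<.006)
for c in(-.229,-.021):
    Q=P[Z&(abs(P[:,0]-.459)<.08)&(abs(P[:,1]-c)<.08)]
    if len(Q)>50: print(c,len(Q),cv2.minAreaRect(Q[:,:2].astype(np.float32)),np.median(Q[:,2]))
E
```

```text
time: 12.55
tcp_pos: [0.4599, -0.2292, 0.0186]
orientation: [0.0, -0.128, 0.992, -0.0]
ft_force: [-0.1, -0.1, -1.5]
opening: 0.0597
time: 13.3
tcp_pos: [0.4596, -0.229, 0.0183]
orientation: [-0.0, -0.128, 0.992, -0.0]
ft_force: [0.8, 0.8, 0.0]
opening: 0.0855
time: 14.05
tcp_pos: [0.4592, -0.2287, 0.1576]
orientation: [-0.0, -0.128, 0.992, 0.0]
ft_force: [-0.4, 0.5, -0.9]
opening: 0.0852
t 14.05 tcp [ 0.4592 -0.2287  0.1576] open 0.0852 f [-0.4   0.51 -0.88]
turn units [ 0.0007 -0.0005  0.0456]
shift units in present axes [-0.2657  0.9977  0.0387]  in goal axes [-0.1937  1.0142  0.0378]
-0.229 6195 ((0.46036291122436523, -0.22814349830150604), (0.09481190145015717, 0.0597478486597538), 14.76321792602539) 0.04840887767425711
-0.021 4649 ((0.4600479006767273, -0.022160805761814117), (0.09575702995061874, 0.06196191906929016), 10.948661804199219) 0.048128460726079236
```

```bash
python3 -m creep '[[[-0.053,0.2,0,0,0,0,-1],[-0.053,0.2,0,0,0,0,-1],[-0.053,0.2,0,0,0,0,-1],[-0.053,0.2,0,0,0,0,-1],[-0.053,0.2,0,0,0,0,-1],[0,0,0,0,0,0.0457,-1],[0,0,0,0,0,0,-1],[0,0,0,0,0,0,-1]]]'; python3 go.py 0.46 -0.0222 0.016 190.6
```

```text
time: 15.1
tcp_pos: [0.46, -0.0224, 0.1577]
orientation: [-0.001, -0.093, 0.996, 0.0]
ft_force: [0.9, 1.3, -0.3]
opening: 0.0853
t 15.1 tcp [ 0.46   -0.0224  0.1577] open 0.0853 f [ 0.87  1.3  -0.25]
turn units [ 0.0004 -0.0007  0.0003]
shift units in present axes [-1.200e-03  6.000e-04  7.087e-01]  in goal axes [-4.000e-04  1.000e-03  7.087e-01]
```

```bash
python3 -m creep '[[[0,0,0.2,0,0,0,-1],[0,0,0.2,0,0,0,-1],[0,0,0.2,0,0,0,-1],[0,0,0.105,0,0,0,-1],[0,0,0,0,0,0,-1],[0,0,0,0,0,0,-1]]]';python3 -m creep '[[[0,0,0,0,0,0,1],[0,0,0,0,0,0,1],[0,0,0,0,0,0,1],[0,0,0,0,0,0,1],[0,0,0,0,0,0,1],[0,0,0,0,0,0,1],[0,0,0,0,0,0,1],[0,0,0,0,0,0,1]]]' 45; python3 -m creep '[[[0,0,-0.05,0,0,0,1],[0,0,-0.15,0,0,0,1],[0,0,-0.15,0,0,0,1],[0,0,-0.15,0,0,0,1],[0,0,-0.1,0,0,0,1],[0,0,0,0,0,0,1],[0,0,0,0,0,0,1]]]'; python3 go.py 0.514 -0.424 0.136 176.2
```

```text
time: 15.85
tcp_pos: [0.4606, -0.0225, 0.018]
orientation: [0.0, -0.092, 0.996, -0.0]
ft_force: [-0.3, 0.1, 0.6]
opening: 0.0852
time: 16.85
tcp_pos: [0.4605, -0.0222, 0.0183]
orientation: [0.001, -0.092, 0.996, -0.0]
ft_force: [-0.9, -0.8, 6.6]
opening: 0.0593
time: 17.73
tcp_pos: [0.4594, -0.0219, 0.1365]
orientation: [-0.001, -0.092, 0.996, 0.0]
ft_force: [-0.8, -0.2, -6.3]
opening: 0.0595
t 17.725 tcp [ 0.4594 -0.0219  0.1365] open 0.0595 f [-0.76 -0.15 -6.28]
turn units [ 0.0004 -0.0012  0.1599]
shift units in present axes [ 1.0120e-01 -2.0265e+00  9.0000e-04]  in goal axes [-0.4056 -1.9881  0.0026]
```

```bash
python3 -m creep '[[[0,0,0,0,0,0.053,1],[0,0,0,0,0,0.053,1],[0,0,0,0,0,0.053,1],[-0.02,-0.1,0,0,0,0,1],[-0.036,-0.173,0,0,0,0,1],[-0.036,-0.173,0,0,0,0,1],[-0.036,-0.173,0,0,0,0,1],[-0.036,-0.173,0,0,0,0,1]]]' ;python3 -m creep '[[[-0.036,-0.173,0,0,0,0,1],[-0.036,-0.173,0,0,0,0,1],[-0.036,-0.173,0,0,0,0,1],[-0.036,-0.173,0,0,0,0,1],[-0.036,-0.173,0,0,0,0,1],[-0.036,-0.173,0,0,0,0,1],[-0.026,-0.158,0,0,0,0,1],[0,0,0,0,0,0,1]]]'; python3 -m creep '[[[0,0,0,0,0,0,1],[0,0,0,0,0,0,1]]]'; python3 go.py 0.514 -0.424 0.022 176.2
python3 - <<'E'
from h import *
for n in ("side","top"):
    p,d=manip.grab_frame(n);cv2.imwrite(f"pics/{n}4.png",p)
E
```

```text
time: 18.73
tcp_pos: [0.4821, -0.1831, 0.1359]
orientation: [-0.001, 0.033, 0.999, 0.001]
ft_force: [-0.3, 0.7, -6.4]
opening: 0.0593
time: 19.73
tcp_pos: [0.5145, -0.4258, 0.1347]
orientation: [-0.001, 0.034, 0.999, 0.001]
ft_force: [-0.7, 0.2, -6.2]
opening: 0.0591
time: 19.98
tcp_pos: [0.5154, -0.4232, 0.1368]
orientation: [-0.0, 0.032, 0.999, 0.001]
ft_force: [-0.0, -1.0, -6.1]
opening: 0.059
t 19.975 tcp [ 0.5154 -0.4232  0.1368] open 0.059 f [-0.04 -0.98 -6.09]
turn units [ 0.0007 -0.0005  0.0014]
shift units in present axes [ 0.0061 -0.0052  0.5742]  in goal axes [ 0.0066 -0.0047  0.5742]
```

View pics/side4.png

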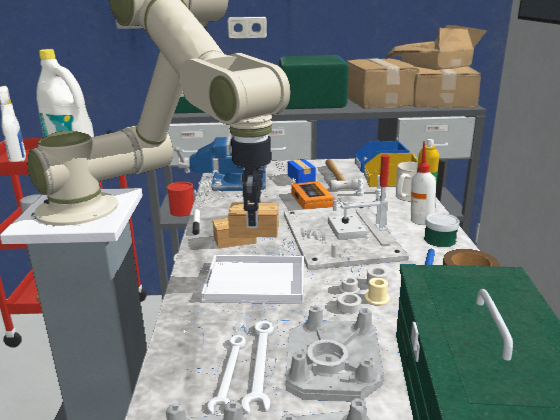

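View pics/top4.png

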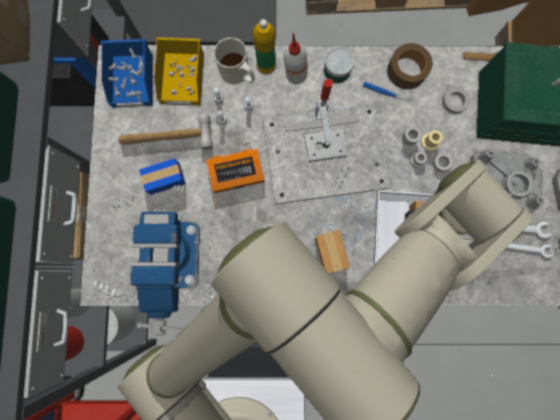

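The carton is carried upright over the tray. In the side view it looks higher up only because it is raised. I lower it and check the force near contact.

```bash
python3 -m creep '[[[0.006,-0.004,0.1,0,0,0,1],[0,0,0.15,0,0,0,1],[0,0,0.15,0,0,0,1],[0,0,0.1,0,0,0,1],[0,0,0.05,0,0,0,1],[0,0,0.01,0,0,0,1],[0,0,0,0,0,0,1],[0,0,0,0,0,0,1]]]'; python3 go.py 0.514 -0.424 0.022 176.2
```

```text
time: 21.08
tcp_pos: [0.5144, -0.4252, 0.0263]
orientation: [0.001, 0.032, 0.999, -0.001]
ft_force: [0.3, -0.3, -6.1]
opening: 0.059
t 21.075 tcp [ 0.5144 -0.4252  0.0263] open 0.059 f [ 0.31 -0.26 -6.08]
turn units [-0.0008  0.0007  0.0009]
shift units in present axes [0.0025 0.0058 0.0215]  in goal axes [0.0025 0.0058 0.0215]
```

```bash
python3 -m creep '[[[0,0,0.01,0,0,0,1],[0,0,0.006,0,0,0,1],[0,0,0,0,0,0,1],[0,0,0,0,0,0,1]]]'
```

```text
time: 21.58
tcp_pos: [0.5141, -0.4249, 0.0224]
orientation: [0.0, 0.032, 0.999, -0.0]
ft_force: [-1.8, 0.8, -2.9]
opening: 0.0593
```

Contact: the load fell from −6.1 to −2.9 N, so the carton is on the tray floor. I release and retreat, then check.

```bash
python3 -m creep '[[[0,0,0.002,0,0,0,1],[0,0,0,0,0,0,-1],[0,0,0,0,0,0,-1],[0,0,0,0,0,0,-1],[0,0,0,0,0,0,-1],[0,0,0,0,0,0,-1],[0,0,0,0,0,0,-1]]]'; python3 -m creep '[[[0,0,-0.1,0,0,0,-1],[0,0,-0.2,0,0,0,-1],[0,0,-0.2,0,0,0,-1],[0,0,-0.2,0,0,0,-1],[0,0,-0.15,0,0,0,-1],[0,0,0,0,0,0,-1],[0,0,0,0,0,0,-1],[0,0,0,0,0,0,-1]]]';python3 - <<'E'
from h import *
s=manip.get_state();p,d=manip.grab_frame("wrist");cv2.imwrite("pics/w5.png",p)
K,T=cam("wrist",s)
hsv=cv2.cvtColor(p,cv2.COLOR_BGR2HSV);v,u=np.nonzero((hsv[...,0]>3)&(hsv[...,0]<24)&(hsv[...,1]>90)&(d>0))
P=bydepth(K,T,np.c_[u,v],d[v,u]);Z=(abs(P[:,2]-.052)<.008)
for x,c in((.459,-.229),(.514,-.424)):
    Q=P[Z&(abs(P[:,0]-x)<.08)&(abs(P[:,1]-c)<.08)]
    if len(Q)>50: print(c,len(Q),cv2.minAreaRect(Q[:,:2].astype(np.float32)),np.percentile(Q[:,2],[5,50,95]))
p,d=manip.grab_frame("side");cv2.imwrite("pics/s5.png",p)
E
```

```text
time: 22.45
tcp_pos: [0.5141, -0.4249, 0.0217]
orientation: [0.0, 0.032, 0.999, 0.0]
ft_force: [0.2, 0.4, 0.5]
opening: 0.0854
time: 23.45
tcp_pos: [0.5138, -0.4245, 0.1901]
orientation: [-0.001, 0.032, 0.999, 0.001]
ft_force: [-0.9, 0.1, 0.2]
opening: 0.0853
-0.229 6097 ((0.4603900611400604, -0.22921229898929596), (0.09518202394247055, 0.061322569847106934), 14.539889335632324) [0.04667838 0.04818792 0.04939988]
-0.424 5201 ((0.5137211084365845, -0.42415687441825867), (0.05928760766983032, 0.09490955621004105), 86.41181945800781) [0.05122935 0.05242444 0.05353906]
```

View pics/w5.png

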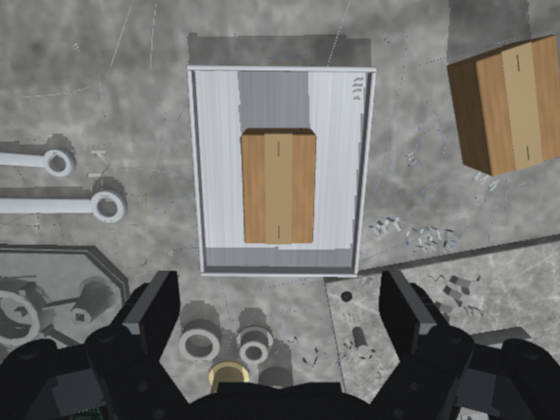

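View pics/s5.png

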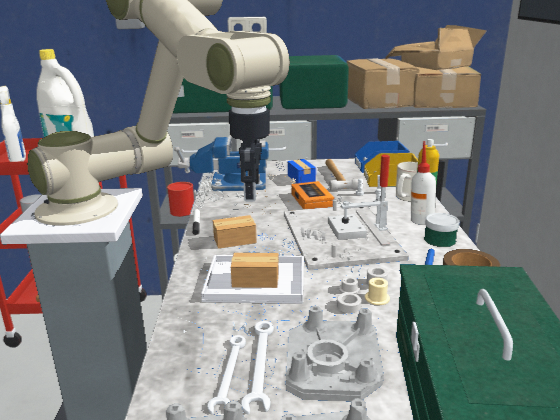

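The heavy carton sits flat in the tray, at about (279,187) in the wrist view, with its top level and 4 mm above the other's. The light carton is in its original place, the drill case has not moved, and the gripper is clear.

```bash
python3 -c "
from station import manip
print(manip.finish_job())"
```

```text
the job is handed in; nothing more can be done
None
```

The heavier carton is flat in the aluminium tray and the lighter one is standing where it was. I handed the job in at about 23.6 s of the 64 s allowed.

- **Weighing:** I lifted each carton about 6 cm and set it back before deciding. The carton at y ≈ -0.02 read 6.1–7.2 N. The one at y ≈ -0.23 read 2.0–2.5 N, slightly above the stated mass range for the light one, but sensor noise is about ±1 N. The difference is clear.
- **Heavier carton:** its centre is at (0.514, -0.424), within about 1 mm of my target at the tray centre. Its long side follows the tray. The top is level and about 4 mm higher than the other carton's, as expected on the tray floor.
- **Lighter carton:** its centre is within about 2 mm of where it started, its angle is unchanged, and it is upright.
- **Drill case:** it looks unmoved in the side view, but I did not re-measure it.
- **Disagreements:** the wrist camera read the carton tops about 2 mm lower than the fixed cameras (0.048 against 0.050–0.052), which is within the calibration. The two views of the tray differed by about 3 mm and 1.3°, so I aimed between them.

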